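# Read the bearing bin's stock label with a close-range barcode reader

## Robot

A 7-joint arm with a two-finger parallel gripper is mounted at the origin on the work surface. World frame = base frame: x ahead of the robot, y to its left, z up, the work surface at z = 0. Lengths are in m, angles in rad, forces in N, time in s.
With the tool pointing down it reaches from about 0.425 to 0.875 m from the base axis. Payload 8.4 kg.
Tool frame: the origin (TCP) lies at the centre of the arm's flange, where the gripper is bolted on; the fingertips stand 173 mm ahead of it and the grasp point (between the pads) lies 155 mm ahead of it; z points along the fingers, y is the line along which they close (so a half turn about z gives the same grasp; the last joint's range is limited). The gripper opens to 85 mm and grips with 20 to 120 N. Pads are 22 mm wide; open, the fingers measure 114 mm over their backs; the gripper's body (76 mm by 85 mm) begins 54 mm behind the grasp point. The pads swing forward as they close: fully open they stand 13 mm farther back than shut.
Start: joints at [1.236, 0.333, 0.04, 1.465, -0.013, 1.343, -0.059], TCP at [0.152, -0.632, 0.405] pointing down, gripper open.
Joint ranges: [-2.58, 2.58], [-0.38, 2.09], [-1.3, 1.39], [0.25, 2.4], [-1.5, 4.64], [0.08, 2.09], [-2.65, 2.65]. Speed limits (rad/s): [2.22, 2.22, 2.79, 2.79, 3.14, 3.14, 3.14].

## Interface

Orientations are given as a unit quaternion [w, x, y, z].
In Python, from plant import get_state, capture, sign_off, masks_of gives the robot as it stands. The module is installed in compiled form; this text tells all that it offers.
- The arm moves only by the tool arm_command, never from a script. Its argument "plan" is a list of rows, each a list of 7 numbers: the turn, a rotation vector about the tool's x, y, z in units of 0.08 rad (1.0 is 0.08 rad), then the shift along the tool's x, y, z in units of 4 cm (1.0 is 4 cm), then the opening, from 0 (shut) to 1 (fully open). A call has 1 to 20 rows; each row shifts and turns the commanded pose from where the row before left it, along the tool's axes as they then stand; what a row does not reach is not made up. A row lasts 1/8 s, in which the tool goes at most 62.5 mm and 10.7 degrees, less where a joint would pass 70% of its speed; a pose out of reach is approached as far as the arm can. A call with a number of a shift or a turn outside -1 to 1 is refused whole. A call with a gripper value outside its range is refused whole. The fingers move at their own pace and stop on an object; "newtons" is the grip in N (left out, the last holds). Time passes only in rows, so rows that do not move let the fingers close. It gives the time, the measured TCP pose, the force, the opening and the grip force at its end, in the units of the state.
- get_state(): the state, without advancing time (a new reading comes with each control period).
- capture(name): name is "scene" or "top" or "wrist"; returns a dict with "pixels" (400x640x3 uint8, red, green, blue), "fx", "fy", "cx", "cy" (pixels), "R" (3x3) and "t" (3): a world point X has camera coordinates R X + t. Camera axes: x right, y down, z forward; pixel columns grow to the right and rows downward; lengths in m; the calibration is good to about 2 mm. A picture is of the moment at which its call begins. There is no depth.
- sign_off(): hands the job in; it is judged then, once.
Trained networks look in a picture, given as the dict that the camera call returned (one of the last four; its "shot" number tells which), for a name from the list of things; names that differ only in an ending like _2 or _b are one class to them, and where a whole thing is asked for, a point or a joint stands for the part that bears it (a point fixed in the world has none). Each returns a list of dicts, best first, with "p" (0 to 1); they miss things now and then, are a little off and sometimes report something else, mostly with a low value. They report only what shows in the picture. A call takes as long as a camera call. They do not tell look-alikes from the thing itself.
- masks_of(query, picture): "region" (400x640 bool, what is visible of it) and "location" ([column, row] in pixels, amid what is visible of it).
The state is a dict: "clock": time; "joint_positions": joint angles; "qvel": joint speeds; "joint_efforts": joint torques, N m; "tcp_pos": TCP position; "ee_rot": TCP orientation; "wrist_force": force on the tool from outside, world axes, zero at the start; "torque": the same for the moment, N m; "grip_width": finger opening in m; "grip_force": force on a finger pad.
Only numpy, scipy, OpenCV 4.12 (cv2) and the standard library are available. Lean on these libraries where they do the work, as an engineer would, in place of code of your own. Each camera call takes 0.05 s, during which the arm holds its last target. There are 200 camera calls.

## Task

Book out a bearing: take the close-range barcode reader from its desk stand and set the mouth of its nose squarely and centred on the barcode label of the bin that holds the ball bearings, long side of the mouth along the long side of the label. The nose may be drawn out more or less, so feel for the label: press it on lightly (about 5 N) and hold it still for at least a second so that it reads, without pressing it on the other bins' labels. Then put the reader back in its stand, upright and fully home, without dropping it, and let go; leave the other things on the bench where they are.

Things in the scene. Friction and masses are not known exactly. Their poses are not given: they have to be found in the camera images.
- reader: Cordless close-range barcode reader, 0.16 to 0.26 kg, upright in its stand. Origin: centre of the flat shoulder under its head; +z: up the handle; it reads along -z. Head 72 (y) by 30 (x) by 34 mm, then a handle 34 (y) by 30 mm up to 120. Below the shoulder its stand-off nose ends in a soft mouth 52 (y) by 24 mm. Held across the 34 mm, 92 mm above the shoulder, with 60 N it does not slip.
- reader_shoulder (a point): The reader's origin again. The mouth lies 12 to 24 mm straight below it (along -z): the telescopic nose is left wherever the last user set it, hidden inside the stand and not in any reading, so find the label by touch. The nose does not shift under 25 N; its rubber rim gives 1 mm per 4 N, 3 mm at most, then it is hard. Either way round is the same to label and stand.
- stand: Reader's desk stand, fixed: dark base plate 105 (x) by 130 mm (y) with a grey upright pocket in its middle, inside 36 (x) by 78 mm (y), flared lips up to 73 mm above the bench. Origin: centre of its underside; z up. The reader's shoulder rests on two ledges in the pocket, 44 mm above the origin, its nose hanging free below; about 3 mm of play each side; reader's y along the stand's y.
- bin_bearings: Open-fronted plastic bin, 180 (x) by 106 (y) by 82 mm high (front wall 40), holding ball bearings (steel rings, 52 mm across, with black seals and a 20 mm hole). Origin: centre of its underside; -x: its front. Label centre 117 mm in front of the origin, 40 mm above it. Fixed on the shelf.
- bin_bolts: Open-fronted plastic bin, 180 (x) by 106 (y) by 82 mm high (front wall 40), holding hexagon-head bolts. Origin: centre of its underside; -x: its front. Label centre 117 mm in front of the origin, 40 mm above it. Fixed on the shelf.
- bin_brackets: Open-fronted plastic bin, 180 (x) by 106 (y) by 82 mm high (front wall 40), holding steel angle brackets. Origin: centre of its underside; -x: its front. Label centre 117 mm in front of the origin, 40 mm above it. Fixed on the shelf.
- label_bearings: White barcode label in the sloped carrier in front of the bin of ball bearings: 80 mm (y) by 44 mm (x), bars over the middle 36 by 22 mm. Origin: centre of its face, 80 mm above the bench. z: outward normal, leaning 35 degrees from vertical to the shelf's front (robot's side); y: level, along the row of bins; x: up the slope. Rigid and fixed.
- label_bolts: White barcode label in the sloped carrier in front of the bin of bolts: 80 mm (y) by 44 mm (x), bars over the middle 36 by 22 mm. Origin: centre of its face, 80 mm above the bench. z: outward normal, leaning 35 degrees from vertical to the shelf's front (robot's side); y: level, along the row of bins; x: up the slope. Rigid and fixed.
- label_brackets: White barcode label in the sloped carrier in front of the bin of brackets: 80 mm (y) by 44 mm (x), bars over the middle 36 by 22 mm. Origin: centre of its face, 80 mm above the bench. z: outward normal, leaning 35 degrees from vertical to the shelf's front (robot's side); y: level, along the row of bins; x: up the slope. Rigid and fixed.
- rack: Low bin shelf of sheet steel, 200 mm (x) by 370 mm (y), carrying the three bins side by side 114 mm apart on its plate 40 mm above the bench. Origin: centre of its footprint on the bench; -x is its front. Fixed.
- aerosol_tall: Spray can, 65 mm across, 215 mm high, loose. Leave alone. Origin: centre of its foot.
- aerosol_short: Spray can, 65 mm across, 175 mm high, loose. Leave alone. Origin: centre of its foot.
- carton: Small cardboard carton of spare parts, 120 by 100 by 85 mm, loose. Leave alone. Origin: centre of its underside.
- tape_roll: Roll of packing tape lying flat, 96 mm across, 48 mm high, loose. Leave alone. Origin: centre of its underside.
- screwdriver: Screwdriver lying on the bench, about 200 mm long, loose. Leave alone. Origin under its middle.
- mug: White mug, about 80 mm across and 90 mm high, loose. Leave alone. Origin: centre of its underside.
Mind the look-alikes: they are no part of the job. What is shaped like the stand but purple is not meant.

How it is judged:
By the outcome, as a careful person would: the job done as asked, in the order asked, and still so for the second after the job is handed in, with the robot touching nothing.
It also fails if it takes over 58 s, if anything falls off the work surface, if the arm or the gripper's body presses on something with over 40 N, if the wrist force passes 120 N, or if a joint passes its speed limit or range.

## Working session

There is one attempt and no reset: what is moved stays moved. The work goes in short steps, Python scripts to look and compute and a tool call to move; the robot and the scene stay as the last step left them, time stands still between calls to the robot, and variables do not carry over. Pictures are saved under pics/ and viewed, at most 11 in all, crops included, and the job is handed in when it is done.

Besides the shell and the picture viewer there is one more tool, called after ">>>" as name(argument=value, ...) on one line, values as JSON. arm_command: Moves the arm, as the interface text tells. Its arguments: {"type":"object","properties":{"plan":{"type":"array"},"newtons":{"type":"number"}},"required":["plan"]}

```bash
mkdir -p pics; cat > h.py <<'E'
import numpy as np, cv2
from plant import *
from scipy.spatial.transform import Rotation as Ro
def ray(p,uv):
    R=np.array(p["R"]);t=np.array(p["t"]);c=-R.T@t
    d=R.T@np.array([(uv[0]-p["cx"])/p["fx"],(uv[1]-p["cy"])/p["fy"],1.]);return c,d
def atz(p,uv,z):
    c,d=ray(p,uv);return c+d*(z-c[2])/d[2]
def proj(p,X):
    q=np.array(p["R"])@np.array(X)+np.array(p["t"]);return np.array([p["fx"]*q[0]/q[2]+p["cx"],p["fy"]*q[1]/q[2]+p["cy"]])
def save(p,n): cv2.imwrite("pics/"+n,np.array(p["pixels"])[:,:,::-1])
E
python3 - <<'E'
from h import *
print(get_state())
for n in ["scene","top"]:
    p=capture(n);save(p,n+"0.png");print(n,p["fx"],np.round(p["R"],3).tolist(),p["t"])
    for q in ["reader","stand","bin_bearings","label_bearings","label_bolts","label_brackets","rack"]:
        print(q,[(round(float(m["p"]),2),np.round(m["location"]).tolist(),int(m["region"].sum())) for m in masks_of(q,p)][:4])
E
```

```text
{'clock': 0.0, 'joint_positions': array([ 1.23579748,  0.333944  ,  0.03987158,  1.46626326, -0.01343673,
        1.34330264, -0.05849276]), 'qvel': array([-0.00045741,  0.00022218, -0.00081468,  0.00012556,  0.00051792,
        0.00015119,  0.00055318]), 'joint_efforts': array([-4.37398812e-04, -6.58553195e+01,  1.36542253e+00, -4.05563021e+01,
        1.67396577e-02,  1.25716586e-02,  1.06417241e-05]), 'tcp_pos': array([ 0.15181245, -0.63184906,  0.40380351]), 'ee_rot': array([-8.14530228e-04,  9.93058518e-01,  1.17618443e-01, -1.35119228e-04]), 'wrist_force': array([ 0.38165101,  1.11323606, -0.07402271]), 'torque': array([-0.00743087, -0.04715566, -0.03116301]), 'grip_force': 0.0, 'grip_width': 0.08557355444934564}
scene 380.2198712019007 [[0.296, 0.955, 0.006], [0.655, -0.198, -0.729], [-0.696, 0.22, -0.684]] [-0.2337593  -0.30066115  1.62318943]
reader [(0.57, [374.0, 166.0], 416)]
stand [(0.85, [448.0, 185.0], 401), (0.68, [254.0, 211.0], 739), (0.6, [371.0, 189.0], 862)]
bin_bearings [(0.56, [357.0, 241.0], 2468), (0.52, [272.0, 277.0], 3103)]
label_bearings [(0.4, [329.0, 218.0], 103)]
label_bolts []
label_brackets [(0.64, [291.0, 231.0], 104)]
rack [(0.68, [305.0, 296.0], 2118), (0.24, [273.0, 275.0], 3138)]
top 489.3157132165123 [[0.018, -1.0, -0.004], [-0.983, -0.017, -0.183], [0.182, 0.007, -0.983]] [0.06877904 0.58710334 1.25921384]
reader [(0.67, [228.0, 237.0], 328), (0.55, [351.0, 129.0], 3553), (0.34, [287.0, 153.0], 637)]
stand [(0.68, [147.0, 221.0], 1861), (0.59, [236.0, 249.0], 1311)]
bin_bearings [(0.58, [309.0, 137.0], 3548)]
label_bearings [(0.79, [305.0, 175.0], 457), (0.65, [155.0, 284.0], 1108)]
label_bolts [(0.78, [396.0, 166.0], 420), (0.22, [307.0, 138.0], 3669)]
label_brackets [(0.65, [353.0, 170.0], 504)]
rack [(0.93, [286.0, 157.0], 630), (0.39, [307.0, 136.0], 3618)]
```

View pics/scene0.png

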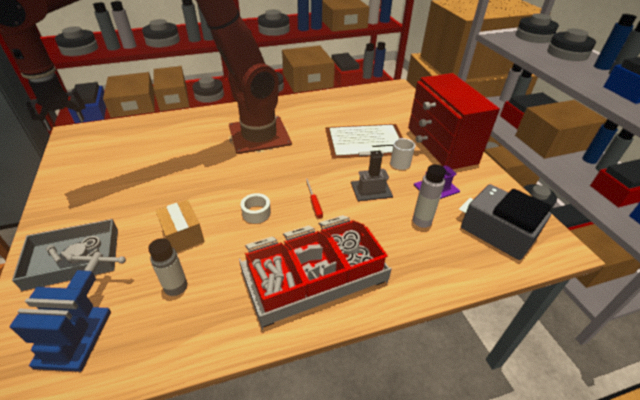

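View pics/top0.png

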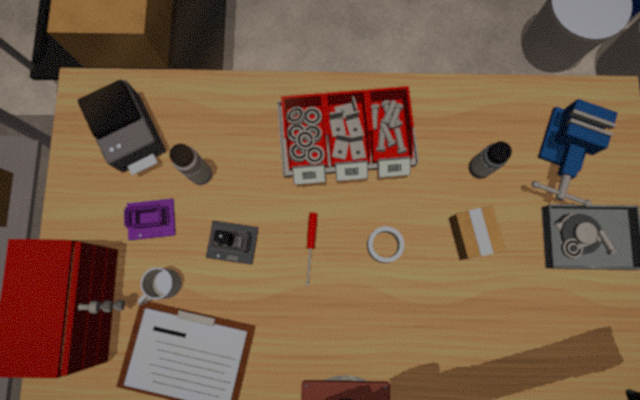

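The scene view shows the reader in the grey stand at about (374,170), the purple decoy at (440,185), and the bearings bin at the right end of the rack at (350,245). In the top view the stand is at (232,241) and the bearings bin is leftmost, with its label at (309,175).

```bash
cat > a.py <<'E'
from h import *
p=capture("top");im=np.array(p["pixels"])
def crop(x0,y0,x1,y1,k): return cv2.resize(im[y0:y1,x0:x1],None,fx=k,fy=k,interpolation=cv2.INTER_CUBIC)
a=crop(200,215,265,270,8);b=crop(280,150,420,190,5)
c=np.zeros((a.shape[0]+0,1,3),np.uint8)
cv2.imwrite("pics/c1.png",np.vstack([np.pad(a,((0,0),(0,700-a.shape[1]),(0,0))),b[:155]])[:,:,::-1])
# label blobs
m=(im.min(2)>140).astype(np.uint8); m[:, :280]=0;m[:,425:]=0;m[:155]=0;m[190:]=0
m=cv2.morphologyEx(m,cv2.MORPH_CLOSE,np.ones((5,5)))
n,l,s,ce=cv2.connectedComponentsWithStats(m)
for i in range(1,n):
    if s[i,4]>100: print(s[i],ce[i].round(2),cv2.minAreaRect(np.argwhere(l==i)[:,::-1].astype(np.float32)),atz(p,ce[i],.08).round(4))
for q in ["label_bearings","label_bolts","label_brackets","reader","stand"]:
    for d in masks_of(q,p):
        ys,xs=np.nonzero(d["region"]);print(q,round(d["p"],2),len(xs),xs.min(),xs.max(),ys.min(),ys.max(),xs.mean().round(1),ys.mean().round(1),atz(p,(xs.mean(),ys.mean()),.08).round(4))
E
python3 a.py
```

```text
[380 160  29  16 205] [393.69 167.74] ((394.04132080078125, 167.47467041015625), (13.167699813842773, 28.934289932250977), 85.03025817871094) [ 0.6696 -0.1209  0.08  ]
[338 163  28  16 200] [351.43 171.12] ((351.5094909667969, 171.07888793945312), (13.066258430480957, 28.4757080078125), 83.1572265625) [ 0.6584 -0.0085  0.08  ]
[295 168  28  15 201] [309.32 175.22] ((308.5104064941406, 174.6241455078125), (13.287277221679688, 27.986330032348633), 85.2363510131836) [0.6454 0.1031 0.08  ]
label_bearings 0.78 408 294 323 167 182 308.5 174.7 [0.6469 0.1052 0.08  ]
label_bolts 0.55 433 381 409 159 175 394.9 167.6 [ 0.6701 -0.1242  0.08  ]
label_brackets 0.88 469 336 366 163 179 351.7 171.3 [ 0.6578 -0.0092  0.08  ]
reader 0.84 374 214 242 230 246 227.0 238.6 [0.4731 0.3133 0.08  ]
reader 0.64 1153 139 181 268 304 159.6 284.6 [0.3526 0.4792 0.08  ]
stand 0.9 1932 124 175 198 240 150.1 219.2 [0.5206 0.517  0.08  ]
stand 0.82 1461 207 259 221 264 234.3 242.9 [0.4623 0.2937 0.08  ]
stand 0.25 526 367 404 227 262 386.7 244.7 [ 0.4644 -0.1005  0.08  ]
```

View pics/c1.png

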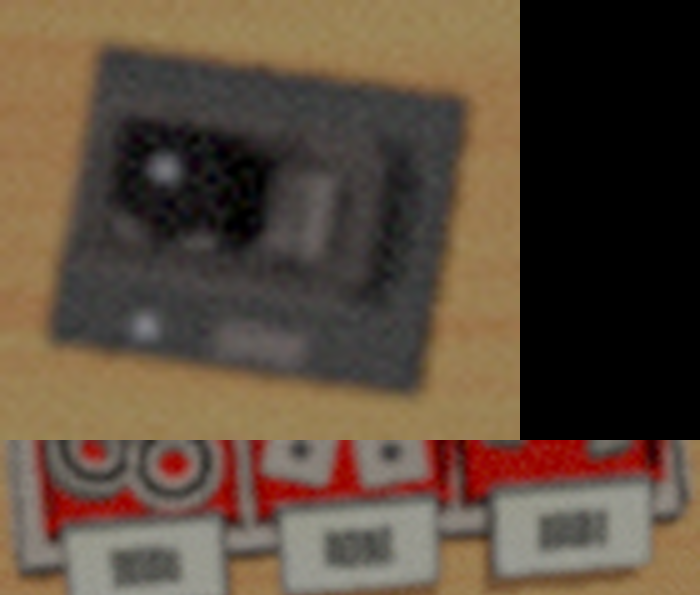

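```bash
cat >> h.py <<'E'
def rz(a): return Ro.from_euler('z',a).as_matrix()
def quat(q): return Ro.from_quat([q[1],q[2],q[3],q[0]]).as_matrix()
def T(R,t):
    M=np.eye(4);M[:3,:3]=R;M[:3,3]=t;return M
def cur():
    s=get_state();return T(quat(s["ee_rot"]),s["tcp_pos"]),s
def seg(A,B,n):
    """n equal rows from pose A to B: straight constant-twist; row = rotvec/.08, shift/.04"""
    D=np.linalg.inv(A)@B
    w=Ro.from_matrix(D[:3,:3]).as_rotvec()/n
    # per-row shift constant in the moving tool frame: apply D = S^n
    S=Ro.from_rotvec(w).as_matrix(); M=sum(np.linalg.matrix_power(S,k) for k in range(n))
    v=np.linalg.solve(M,D[:3,3]);return np.r_[w/.08,v/.04]
def down(head,pos): # tool z down, tool y at heading
    y=np.array([np.cos(head),np.sin(head),0]);z=np.array([0,0,-1.]);return T(np.c_[np.cross(y,z),y,z],pos)
E
python3 - <<'E'
from h import *
p=capture("top")
C=np.array([atz(p,u,.006) for u in [(213.1,221),(258.1,227.25),(252.25,263.75),(206.5,257.5)]])
print(C.round(4),np.linalg.norm(np.diff(C[[0,1,2,3,0]],axis=0),axis=1).round(4))
c=C.mean(0);yv=C[0]+C[3]-C[1]-C[2];print("stand",c.round(4),"yaw",np.arctan2(-yv[0],yv[1]))
a=[atz(p,u,.01)[:2].round(3) for u in [(200,175),(478,170),(160,292)]];print(a)
A,s=cur()
up=A.copy();up[2,3]+=.06;print("up",seg(A,up,2).round(3))
B=T(rz(1.9),[0,0,0])@up;print("arc",seg(up,B,24).round(3),B[:3,3])
G=down(np.pi/2-.138,[c[0],c[1],.42]);print("fin",seg(B,G,12).round(3))
E
```

```text
[[0.5287 0.3684 0.006 ]
 [0.5134 0.2432 0.006 ]
 [0.4133 0.2552 0.006 ]
 [0.428  0.3807 0.006 ]] [0.126  0.1008 0.1264 0.1014]
stand [0.4708 0.3119 0.006 ] yaw -0.11911863802651411
[array([0.658, 0.412]), array([ 0.685, -0.367]), array([0.334, 0.499])]
up [ 0.   -0.   -0.    0.   -0.   -0.75]
arc [ 0.    -0.    -0.99   1.285 -0.051  0.   ] [0.54895574 0.34801674 0.46470174]
fin [-0.    -0.    -0.904  0.093 -0.16   0.093]
```

>>> arm_command(plan=[[0,0,0,0,0,-0.75,1],[0,0,0,0,0,-0.75,1],[0,0,-0.76,0.98,-0.04,0,1],[0,0,-0.76,0.98,-0.04,0,1],[0,0,-0.76,0.98,-0.04,0,1],[0,0,-0.76,0.98,-0.04,0,1],[0,0,-0.76,0.98,-0.04,0,1],[0,0,-0.76,0.98,-0.04,0,1],[0,0,-0.76,0.98,-0.04,0,1],[0,0,-0.76,0.98,-0.04,0,1],[0,0,-0.76,0.98,-0.04,0,1],[0,0,-0.76,0.98,-0.04,0,1],[0,0,-0.76,0.98,-0.04,0,1],[0,0,-0.76,0.98,-0.04,0,1],[0,0,-0.76,0.98,-0.04,0,1],[0,0,-0.76,0.98,-0.04,0,1],[0,0,-0.76,0.98,-0.04,0,1],[0,0,-0.76,0.98,-0.04,0,1]])

```text
clock: 3.4
tcp_pos: [0.6009, -0.2274, 0.4647]
ee_rot: [-0.0, 0.822, 0.569, 0.0]
wrist_force: [0.2, 0.2, 0.4]
grip_width: 0.0853
grip_force: 0.0
```

>>> arm_command(plan=[[0,0,-0.76,0.98,-0.04,0,1],[0,0,-0.76,0.98,-0.04,0,1],[0,0,-0.76,0.98,-0.04,0,1],[0,0,-0.76,0.98,-0.04,0,1],[0,0,-0.76,0.98,-0.04,0,1],[0,0,-0.76,0.98,-0.04,0,1],[0,0,-0.76,0.98,-0.04,0,1],[0,0,-0.76,0.98,-0.04,0,1],[0,0,-0.76,0.98,-0.04,0,1],[0,0,-0.76,0.98,-0.04,0,1],[0,0,-0.76,0.98,-0.04,0,1],[0,0,-0.76,0.98,-0.04,0,1],[0,0,-0.76,0.98,-0.04,0,1]])

```text
clock: 5.03
tcp_pos: [0.5784, 0.269, 0.4647]
ee_rot: [0.0, 0.54, 0.842, 0.0]
wrist_force: [1.0, 0.6, -0.3]
grip_width: 0.0858
grip_force: 0.0
```

```bash
python3 - <<'E'
from h import *
A,s=cur();print(s["clock"],s["joint_positions"].round(3),A.round(3).tolist())
c=[.4708,.3119]
for n in (8,12): print(seg(A,down(np.pi/2-.125,[c[0],c[1],.42]),n).round(3))
p=capture("wrist");save(p,"w0.png");print("cam in tool",np.round(A[:3,:3].T@(-np.array(p["R"]).T@np.array(p["t"])-A[:3,3]),4),p["fx"])
E
```

```text
5.025 [ 0.022  0.367 -0.708  1.373  0.237  1.486 -0.242] [[-0.417, 0.909, 0.0, 0.578], [0.909, 0.417, 0.0, 0.269], [0.0, 0.0, -1.0, 0.465], [0.0, 0.0, 0.0, 1.0]]
[ 0.     0.    -1.587  0.359 -0.118  0.14 ]
[ 0.     0.    -1.058  0.241 -0.074  0.093]
cam in tool [ 0.0843 -0.0004  0.0321] 341.55758961155215
```

View pics/w0.png

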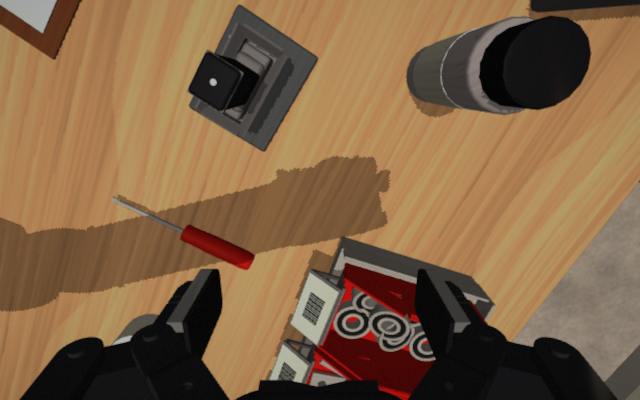

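The wrist view shows the stand with corners near (240,5), (317,60), (264,150) and (190,100), the handle top at (213,82), and the bearings label at (317,307).

```bash
cat > b.py <<'E'
from h import *
p=capture("wrist");im=np.array(p["pixels"])
print("handle top",atz(p,(213,82),.164).round(4))
for q in ["stand","reader","label_bearings"]:
    for d in masks_of(q,p)[:2]:
        r=d["region"].astype(np.uint8);pt=np.argwhere(r)[:,::-1].astype(np.float32)
        b=cv2.boxPoints(cv2.minAreaRect(pt));print(q,round(d["p"],2),len(pt),b.round(0).tolist(),pt.mean(0).round(1))
C=np.array([atz(p,u,.008) for u in [(240,5),(317,60),(264,150),(190,100)]]);print(C.round(4),C.mean(0).round(4),np.linalg.norm(np.diff(C,axis=0),axis=1))
m=((im.min(2)>115)&(im.max(2)-im.min(2)<40)).astype(np.uint8)
m[:255]=0;m[:,:280]=0;m[:,350:]=0;m[355:]=0
m=cv2.morphologyEx(m,cv2.MORPH_CLOSE,np.ones((7,7)))
n,l,s,ce=cv2.connectedComponentsWithStats(m)
for i in range(1,n):
    if s[i,4]>300: print(s[i],ce[i],cv2.boxPoints(cv2.minAreaRect(np.argwhere(l==i)[:,::-1].astype(np.float32))).round(1).tolist(),atz(p,ce[i],.08).round(4))
cv2.imwrite("pics/c2.png",np.hstack([cv2.resize(im[250:370,260:360],None,fx=4,fy=4),cv2.resize(im[0:160,180:330],None,fx=2.6,fy=3)[:480]])[:,:,::-1])
E
python3 b.py
```

```text
handle top [0.467  0.3195 0.164 ]
stand 0.97 6788 [[183.0, 111.0], [241.0, 11.0], [324.0, 59.0], [266.0, 159.0]] [263.9  84.4]
stand 0.55 13390 [[407.0, 32.0], [588.0, 32.0], [588.0, 126.0], [407.0, 126.0]] [502.5  79.2]
reader 0.64 3819 [[187.0, 101.0], [223.0, 36.0], [278.0, 66.0], [242.0, 131.0]] [233.2  88.2]
label_bearings 0.57 1955 [[284.0, 336.0], [309.0, 278.0], [341.0, 292.0], [316.0, 350.0]] [313.3 313.5]
[[0.4254 0.3896 0.008 ]
 [0.5258 0.375  0.008 ]
 [0.5102 0.2524 0.008 ]
 [0.4074 0.2703 0.008 ]] [0.4672 0.3218 0.008 ] [0.10152323 0.12365297 0.10435724]
[ 289  279   61   71 1970] [318.91015228 316.21827411] [[277.29998779296875, 322.8999938964844], [309.6000061035156, 277.79998779296875], [366.5, 318.5], [334.29998779296875, 363.6000061035156]] [0.6547 0.107  0.08  ]
```

View pics/c2.png

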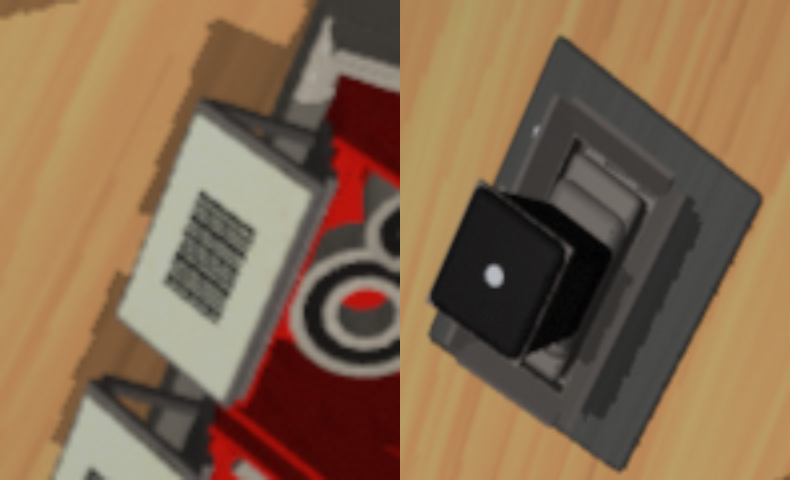

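```bash
cat > c.py <<'E'
from h import *
p=capture("wrist")
k=lambda u,z:atz(p,u,z)
C=np.array([k(u,.008) for u in [(241.5,12.7),(318.5,66),(265.4,156),(192.3,111.7)]]);print("plate",C.round(4).tolist(),C.mean(0).round(4),np.linalg.norm(np.diff(C,axis=0),axis=1))
yv=C[0]+C[1]-C[2]-C[3];print("yaw",np.arctan2(-yv[0],yv[1]))
print("top",k((215.8,91.7),.164).round(4))
h=.022*np.sin(np.deg2rad(35))
L=[k((310,277),.08-h),k((338.75,295.75),.08+h),k((318.25,350.75),.08+h),k((289.5,328.25),.08-h)]
L=np.array(L);print("label",L.round(4).tolist(),L.mean(0).round(4),k((312.5,314.25),.08).round(4),np.linalg.norm(np.diff(L,axis=0),axis=1))
yv=L[0]+L[1]-L[2]-L[3];print("yaw",np.arctan2(-yv[0],yv[1]))
A,s=cur();print(A[:3,3])
for n in (16,20): print(seg(A,down(np.pi/2-.125,[.469,.316,.42]),n).round(3))
E
python3 c.py
```

```text
plate [[0.436, 0.376, 0.008], [0.5362, 0.3614, 0.008], [0.5191, 0.2379, 0.008], [0.419, 0.2516, 0.008]] [0.4776 0.3067 0.008 ] [0.10121625 0.12470091 0.10111311]
yaw -0.1366803800464989
top [0.4765 0.3068 0.164 ]
label [[0.6276, 0.1359, 0.0674], [0.6624, 0.1413, 0.0926], [0.6738, 0.0589, 0.0926], [0.6344, 0.0553, 0.0674]] [0.6496 0.0978 0.08  ] [0.6489 0.0963 0.08  ] [0.04336482 0.08322467 0.04689617]
yaw 0.11129093756011829
[0.57952722 0.26682899 0.46463711]
[-0.     0.    -0.797  0.191 -0.048  0.07 ]
[-0.     0.    -0.637  0.153 -0.038  0.056]
```

```bash
python3 - <<'E'
from h import *
A,s=cur();print(seg(A,down(np.pi/2-.133,[.477,.307,.40]),16).round(3))
E
```

```text
[-0.     0.001 -0.79   0.172 -0.053  0.101]
```

>>> arm_command(plan=[[0,0,-0.79,0.17,-0.05,0.1,1],[0,0,-0.79,0.17,-0.05,0.1,1],[0,0,-0.79,0.17,-0.05,0.1,1],[0,0,-0.79,0.17,-0.05,0.1,1],[0,0,-0.79,0.17,-0.05,0.1,1],[0,0,-0.79,0.17,-0.05,0.1,1],[0,0,-0.79,0.17,-0.05,0.1,1],[0,0,-0.79,0.17,-0.05,0.1,1],[0,0,-0.79,0.17,-0.05,0.1,1],[0,0,-0.79,0.17,-0.05,0.1,1],[0,0,-0.79,0.17,-0.05,0.1,1],[0,0,-0.79,0.17,-0.05,0.1,1],[0,0,-0.79,0.17,-0.05,0.1,1],[0,0,-0.79,0.17,-0.05,0.1,1],[0,0,-0.79,0.17,-0.05,0.1,1],[0,0,-0.79,0.17,-0.05,0.1,1],[0,0,0,0,0,0,1]])

```text
clock: 7.45
tcp_pos: [0.4785, 0.3074, 0.4006]
ee_rot: [0.0, 0.067, 0.998, -0.0]
wrist_force: [0.9, -0.2, -0.1]
grip_width: 0.0856
grip_force: 0.0
```

```bash
python3 - <<'E'
from h import *
A,s=cur();print(s["clock"],s["joint_positions"].round(3),A[:3,3],np.arctan2(A[1,1],A[0,1])-np.pi/2)
p=capture("wrist");save(p,"w1.png")
for X in [[.4765,.3068,.164],[.436,.376,.008],[.5362,.3614,.008],[.5191,.2379,.008],[.419,.2516,.008]]: print(proj(p,X).round(1))
E
```

```text
7.45 [ 0.13   0.293 -0.929  1.636  0.241  1.334  0.601] [0.4785346  0.30744292 0.40059434] -0.13374529552343972
[316.8 219.1]
[378.8 117.8]
[372.6 210. ]
[261.8 209.6]
[256.8 117.6]
```

View pics/w1.png

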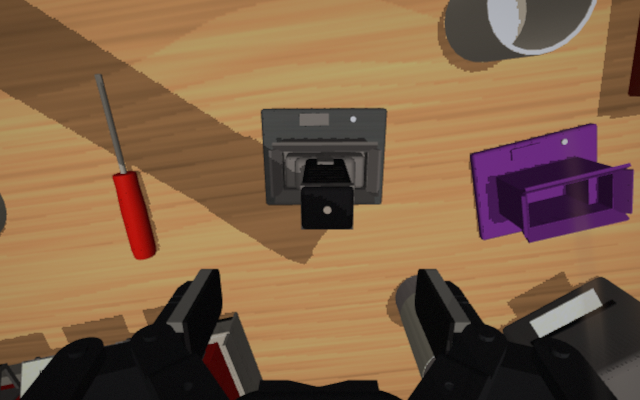

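The view shows the reader handle top at (327,208) and the plate corners at (262,109), (385,108), (382,205) and (268,204). The arm had still been settling in the earlier shots, so I'm remeasuring now that it's still.

```bash
cat > d.py <<'E'
from h import *
A,s=cur();print(abs(s["qvel"]).max())
p=capture("wrist");im=np.array(p["pixels"]);old=cv2.imread("pics/w1.png")[:,:,::-1]
print("shift",cv2.phaseCorrelate(*[cv2.cvtColor(np.ascontiguousarray(i),cv2.COLOR_RGB2GRAY).astype(np.float32)[:260] for i in (old,im)]))
g=im.max(2)
m=(g<45).astype(np.uint8);m[:150]=0;m[235:]=0;m[:,:285]=0;m[:,370:]=0
n,l,st,ce=cv2.connectedComponentsWithStats(m);i=1+np.argmax(st[1:,4]);print(st[i],ce[i])
b=im[180:235,295:360].copy()
w=(im.min(2)>110).astype(np.uint8);w[:195]=0;w[222:]=0;w[:,:310]=0;w[:,345:]=0
print("dot",np.argwhere(w)[:,::-1].mean(0) if w.any() else None)
for r in (200,215,225): print(r,g[r,292:364].tolist())
print("col",g[180:236,320].tolist())
E
python3 d.py
```

```text
0.011361313041999744
shift ((-0.30251456388248243, -0.448303739224599), 1.0076965388545283)
[ 288  152   73   76 3430] [325.58309038 191.80437318]
dot [326.48275862 209.24137931]
200 [57, 57, 56, 58, 57, 58, 57, 59, 48, 10, 12, 12, 14, 13, 14, 14, 16, 14, 12, 13, 13, 14, 14, 11, 15, 11, 16, 15, 14, 14, 14, 12, 13, 13, 15, 19, 12, 10, 13, 14, 15, 23, 24, 22, 23, 23, 23, 24, 24, 23, 22, 21, 22, 22, 22, 22, 21, 21, 18, 16, 37, 55, 56, 57, 56, 56, 57, 57, 57, 56, 56, 57]
215 [133, 134, 135, 135, 136, 135, 136, 136, 109, 16, 11, 11, 12, 13, 11, 13, 12, 13, 11, 13, 12, 12, 10, 14, 10, 10, 13, 13, 13, 10, 12, 13, 13, 12, 17, 16, 10, 14, 12, 12, 13, 13, 12, 12, 12, 14, 11, 12, 13, 10, 13, 14, 14, 8, 14, 11, 14, 12, 11, 9, 74, 147, 183, 184, 184, 184, 184, 184, 183, 185, 184, 183]
225 [133, 133, 133, 133, 134, 133, 133, 133, 112, 53, 19, 12, 11, 10, 10, 13, 12, 11, 14, 11, 13, 15, 15, 13, 12, 12, 15, 10, 11, 13, 10, 10, 14, 11, 12, 12, 11, 10, 12, 10, 11, 10, 14, 12, 13, 11, 12, 10, 10, 13, 14, 12, 13, 9, 12, 12, 13, 9, 10, 29, 107, 167, 184, 184, 184, 184, 184, 184, 184, 185, 183, 184]
col [15, 11, 28, 42, 46, 40, 12, 17, 19, 23, 23, 22, 25, 24, 24, 22, 23, 23, 18, 14, 14, 11, 12, 15, 11, 12, 14, 12, 12, 13, 12, 13, 14, 11, 14, 13, 13, 13, 12, 13, 12, 13, 13, 12, 11, 11, 12, 8, 50, 101, 128, 128, 128, 128, 126, 125]
```

```bash
cat > e.py <<'E'
from h import *
p=capture("wrist");A,s=cur()
k=lambda u,z:atz(p,u,z)
print("top",k((326.2,207.5),.164).round(4))
C=np.array([k(u,.008) for u in [(385,107.5),(382,204.5),(268,204),(261.7,108.5)]]);print("plate",C.round(4).tolist(),C.mean(0).round(4),np.linalg.norm(np.diff(C,axis=0),axis=1))
yv=C[0]+C[1]-C[2]-C[3];print("yaw",np.arctan2(-yv[0],yv[1]))
a,b=k((300.5,215),.164),k((351.7,215),.164);print("width",np.linalg.norm(a-b))
a,b=k((300.8,225),.164),k((351.3,225),.164)
R=A[:3,:3];X=k((326.2,207.5),.164);print("offset tool",R.T@(X-A[:3,3]), A[:3,3])
E
python3 e.py
```

```text
top [0.4699 0.3142 0.164 ]
plate [[0.4272, 0.3837, 0.008], [0.5317, 0.3729, 0.008], [0.514, 0.2464, 0.008], [0.4113, 0.2588, 0.008]] [0.471  0.3155 0.008 ] [0.10511436 0.12774023 0.10348572]
yaw -0.13286969787968406
width 0.03291843208468984
offset tool [0.00974182 0.00502158 0.23694698] [0.47881103 0.30791117 0.40095012]
```

>>> arm_command(plan=[[0,0,0,0.12,0.07,0.25,1],[0,0,0,0.12,0.07,0.5,1],[0,0,0,0,0,0.5,1],[0,0,0,0,0,0.5,1],[0,0,0,0,0,0.5,1],[0,0,0,0,0,0.3,1],[0,0,0,0,0,0.2,1],[0,0,0,0,0,0,1],[0,0,0,0,0,0,1],[0,0,0,0,0,0,1]])

```text
clock: 8.85
tcp_pos: [0.4694, 0.3155, 0.2913]
ee_rot: [0.0, 0.066, 0.998, 0.0]
wrist_force: [-0.1, -0.1, 0.2]
grip_width: 0.0858
grip_force: 0.0
```

```bash
python3 - <<'E'
from h import *
A,s=cur();print(s["clock"],A[:3,3],abs(s["qvel"]).max(),s["wrist_force"])
p=capture("wrist");save(p,"w2.png");im=np.array(p["pixels"])
print(proj(p,[.4699,.3142,.164]))
E
```

```text
8.85 [0.46944592 0.31549655 0.29133487] 0.001946273488257435 [-0.14766332 -0.14689849  0.20346679]
[314.16393366 344.67739702]
```

View pics/w2.png

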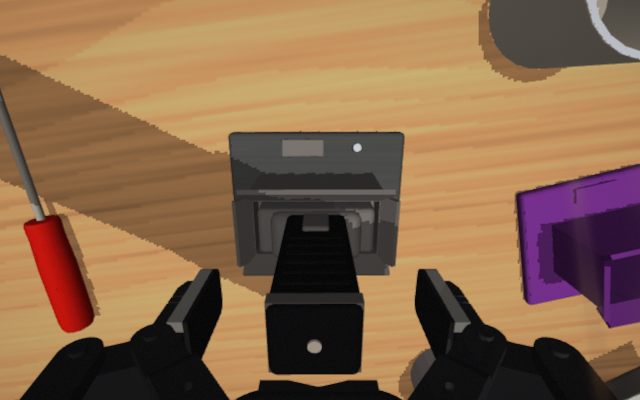

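Handle top spans columns 265–365, centred between the fingers to about 1 mm, and it is straight. Closing the gripper.

>>> arm_command(plan=[[0,0,0,0,-0.025,0,0.6],[0,0,0,0,0,0,0],[0,0,0,0,0,0,0],[0,0,0,0,0,0,0],[0,0,0,0,0,0,0],[0,0,0,0,0,0,0],[0,0,0,0,0,0,0],[0,0,0,0,0,0,0]], newtons=60)

```text
clock: 9.9
tcp_pos: [0.4692, 0.3144, 0.2909]
ee_rot: [0.0, 0.066, 0.998, 0.0]
wrist_force: [-0.9, -1.2, 5.5]
grip_width: 0.0336
grip_force: 60.2
```

```bash
cat >> h.py <<'E'
def scan(L,psi,d,sl=np.deg2rad(35)):  # TCP pose with shoulder d above label along normal
    n=rz(psi)@np.array([-np.sin(sl),0,np.cos(sl)]);y=rz(psi)@np.array([0,1.,0]);z=-n
    return T(np.c_[np.cross(y,z),y,z],np.array(L)+n*(.2469+d))
E
python3 - <<'E'
from h import *
A,s=cur();U=A.copy();U[2,3]+=.1
B=scan([.646,.104,.08],.104,.078);print(B.round(3));print(seg(U,B,12).round(3))
p=capture("wrist");im=np.array(p["pixels"]).max(2);w=(np.array(p["pixels"]).min(2)>100)[335:360,300:330];print(np.argwhere(w)[:,::-1].mean(0)+[300,335],proj(p,A[:3,3]+[0,0,-.1269]))
E
```

```text
[[-0.815 -0.104  0.57   0.461]
 [-0.085  0.995  0.06   0.085]
 [-0.574  0.    -0.819  0.346]
 [ 0.     0.     0.     1.   ]]
[-0.075 -0.633 -0.238  0.031 -0.482  0.084]
[317.97560976 348.04878049] [317.90739604 344.28556402]
```

>>> arm_command(plan=[[0,0,0,0,0,-0.1,0],[0,0,0,0,0,-0.3,0],[0,0,0,0,0,-0.4,0],[0,0,0,0,0,-0.5,0],[0,0,0,0,0,-0.5,0],[0,0,0,0,0,-0.4,0],[0,0,0,0,0,-0.3,0],[0,0,0,0,0,0,0]])

```text
clock: 10.95
tcp_pos: [0.4693, 0.3145, 0.3916]
ee_rot: [0.001, 0.066, 0.998, 0.0]
wrist_force: [1.1, -0.9, -1.6]
grip_width: 0.0331
grip_force: 59.9
```

>>> arm_command(plan=[[-0.07,-0.63,-0.24,0.03,-0.48,0.08,0],[-0.07,-0.63,-0.24,0.03,-0.48,0.08,0],[-0.07,-0.63,-0.24,0.03,-0.48,0.08,0],[-0.07,-0.63,-0.24,0.03,-0.48,0.08,0],[-0.07,-0.63,-0.24,0.03,-0.48,0.08,0],[-0.07,-0.63,-0.24,0.03,-0.48,0.08,0],[-0.08,-0.63,-0.24,0.03,-0.48,0.08,0],[-0.08,-0.63,-0.24,0.03,-0.48,0.08,0],[-0.08,-0.63,-0.24,0.03,-0.48,0.08,0],[-0.08,-0.63,-0.24,0.03,-0.48,0.08,0],[-0.08,-0.63,-0.24,0.03,-0.48,0.08,0],[-0.08,-0.63,-0.24,0.03,-0.48,0.08,0],[0,0,0,0,0,0,0],[0,0,0,0,0,0,0],[0,0,0,0,0,0,0],[0,0,0,0,0,0,0]])

```text
clock: 12.95
tcp_pos: [0.4608, 0.0861, 0.3481]
ee_rot: [0.299, -0.051, 0.953, 0.016]
wrist_force: [0.6, -1.0, -1.4]
grip_width: 0.0334
grip_force: 60.6
```

```bash
python3 - <<'E'
from h import *
A,s=cur();print(s["clock"],abs(s["qvel"]).max(),A.round(4).tolist(),s["joint_positions"].round(3),s["wrist_force"])
p=capture("wrist");save(p,"w3.png")
Lb=scan([.646,.104,.08],.104,0);
for a,b in [(0,0),(22,40),(22,-40),(-22,-40),(-22,40)]:
    x=-Lb[:3,0];y=Lb[:3,1];print(proj(p,np.array([.646,.104,.08])+x*a/1e3+y*b/1e3).round(1))
E
```

```text
12.95 0.005678423229022176 [[-0.8165, -0.1075, 0.5673, 0.4608], [-0.0885, 0.9942, 0.0611, 0.0861], [-0.5706, -0.0003, -0.8213, 0.3481], [0.0, 0.0, 0.0, 1.0]] [ 0.408 -0.197 -0.653  2.192 -0.052  0.506  1.444] [ 0.60941946 -1.04819244 -1.40177103]
[315.5 184. ]
[359.1 207.1]
[271.9 207. ]
[269.9 159.7]
[361.2 159.9]
```

View pics/w3.png

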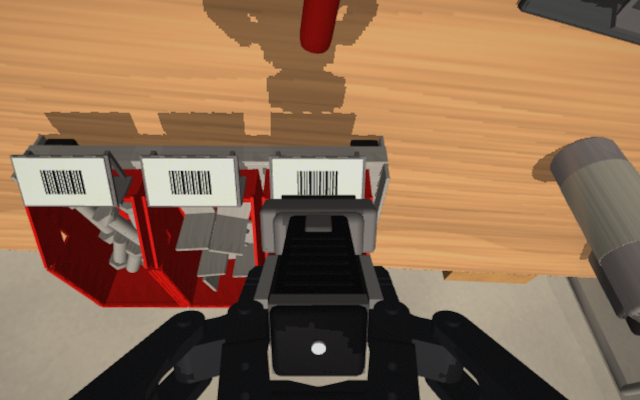

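The bearings label is visible at about (318,183), between columns 270 and 366 and partly behind the reader head. The other two barcodes are at (190,183) and (64,182). I'll refine the label pose from these.

```bash
cat > f.py <<'E'
from h import *
p=capture("wrist");im=np.array(p["pixels"]);g=im.min(2)
for r in (162,170,196):
    w=np.nonzero(g[r]>110)[0]; e=[int(x) for i,x in enumerate(w) if i==0 or x-w[i-1]>1 or i==len(w)-1 or w[i+1]-x>1]; print(r,e)
cs=[]
for x0,x1 in ((35,92),(160,220),(288,346)):
    sub=g[163:203,x0:x1];d=(sub<100);rows=np.nonzero(d.sum(1)>8)[0];cols=np.nonzero(d[rows[0]:rows[-1]+1].sum(0)>5)[0]
    cs.append((x0+(cols[0]+cols[-1])/2,163+(rows[0]+rows[-1])/2));print(cols[[0,-1]]+x0,rows[[0,-1]]+163)
cs[2]=(cs[2][0],cs[2][1])
W=np.array([atz(p,u,.08) for u in cs]);print(W.round(4).tolist(),np.linalg.norm(np.diff(W,axis=0),axis=1))
print("yaw",[float(np.arctan2(-(W[i]-W[0])[0],(W[i]-W[0])[1])) for i in (1,2)])
print("col",g[150:205,280].tolist())
# bottom edge row of bearing label
E
python3 f.py
```

```text
162 [12, 104, 131, 140, 142, 233, 235, 236, 242, 388, 611, 614, 616, 626]
170 [14, 105, 143, 234, 236, 259, 262, 270, 272, 364, 370, 380, 617, 619, 622, 629, 632]
196 [22, 111, 147, 236, 238, 272, 281, 355, 363, 373, 374, 382, 385, 635, 636]
[44 84] [171 193]
[172 210] [171 193]
[288 345] [172 202]
[[0.6673, -0.1191, 0.08], [0.6552, -0.0067, 0.08], [0.6503, 0.1051, 0.08]] [0.11303736 0.11191708]
yaw [0.10772660647538322, 0.07602594058589837]
col [83, 73, 65, 57, 54, 56, 67, 78, 127, 192, 212, 209, 207, 204, 202, 203, 205, 207, 213, 215, 211, 207, 206, 207, 208, 208, 206, 205, 206, 210, 212, 208, 203, 203, 206, 207, 205, 205, 204, 209, 215, 215, 212, 211, 207, 201, 191, 195, 167, 71, 41, 41, 42, 43, 43]
```

```bash
cat > g.py <<'E'
from h import *
A,s=cur();p=capture("wrist")
W=np.array([atz(p,u,.08) for u in ((64,182.),(191,182.),(317.7,182.3))]);d=W[2]-W[0];psi=np.arctan2(-d[0],d[1]);print(W.round(4).tolist(),np.linalg.norm(np.diff(W,axis=0),axis=1),psi)
L=W[2];B=scan(L,psi,.040);print(B.round(4).tolist());print(seg(A,B,6).round(3));print(seg(A,scan(L,psi,.078),1).round(3))
E
python3 g.py
```

```text
[[0.6673, -0.1192, 0.08], [0.6551, -0.0068, 0.08], [0.6435, 0.1054, 0.08]] [0.1130336  0.11277928] 0.10571812624656683
[[-0.8146, -0.1055, 0.5704, 0.4798], [-0.0864, 0.9944, 0.0605, 0.088], [-0.5736, 0.0, -0.8192, 0.315], [0.0, 0.0, 0.0, 1.0]]
[ 0.001 -0.008  0.003  0.013  0.001  0.159]
[ 0.009 -0.045  0.019  0.082  0.003  0.001]
```

>>> arm_command(plan=[[0,-0.02,0.01,0.04,0,0.1,0],[0,-0.02,0.01,0.035,0,0.2,0],[0,0,0,0,0,0.2,0],[0,0,0,0,0,0.2,0],[0,0,0,0,0,0.15,0],[0,0,0,0,0,0.1,0],[0,0,0,0,0,0,0],[0,0,0,0,0,0,0],[0,0,0,0,0,0,0]])

```text
clock: 14.22
tcp_pos: [0.4799, 0.0876, 0.3154]
ee_rot: [0.3, -0.05, 0.952, 0.016]
wrist_force: [0.8, -0.1, -2.1]
grip_width: 0.0337
grip_force: 60.6
```

```bash
cat > st.py <<'E'
from h import *
A,s=cur();z=A[:3,2];n=-z
L=np.array([.6435,.1054,.08])
d=A[:3,:3].T@(L-A[:3,3]);f=A[:3,:3].T@s["wrist_force"]
print(s["clock"],"gap d mm",(d[2]-.2469)*1e3,"lat mm",d[:2]*1e3,"tool force",f.round(2),"rot err",(Ro.from_matrix(A[:3,:3].T@scan(L,.1057,0)[:3,:3]).as_rotvec()/.08).round(3),abs(s["qvel"]).max().round(4))
E
python3 st.py; python3 - <<'E'
from h import *
p=capture("wrist");save(p,"w4.png");g=np.array(p["pixels"]).min(2)
L=np.array([.6435,.1054,.08]);Lb=scan(L,.1057,0)
for a,b in [(0,0),(-22,-40),(-22,40)]: print(proj(p,L-Lb[:3,0]*a/1e3+Lb[:3,1]*b/1e3).round(1))
E
```

```text
14.225 gap d mm 40.290990782824835 lat mm [0.29503772 0.34823219] tool force [ 0.57 -0.16  2.21] rot err [ 0.003  0.002 -0.003] 0.0017
[318.2 197.6]
[266.  170.4]
[370.3 170.3]
```

View pics/w4.png

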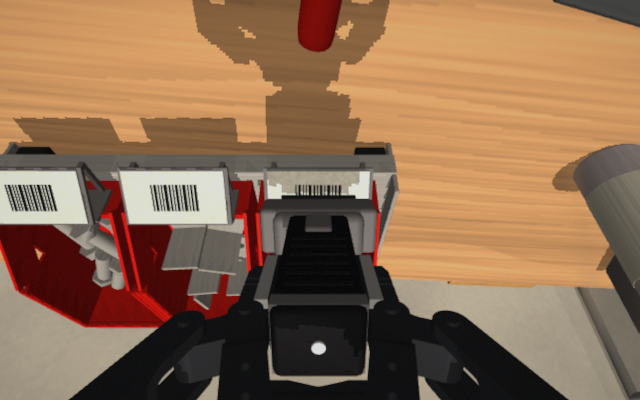

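The label's lower edge is at row 170 and it is centred at column 318, as predicted. Starting the touch approach.

>>> arm_command(plan=[[0,0,0,0.005,0.005,0.1,0],[0,0,0,0,0,0.1,0],[0,0,0,0,0,0.1,0],[0,0,0,0,0,0.04,0],[0,0,0,0,0,0,0]])

```text
clock: 14.9
tcp_pos: [0.4876, 0.0886, 0.3037]
ee_rot: [0.3, -0.05, 0.953, 0.016]
wrist_force: [-0.6, 0.4, -2.1]
grip_width: 0.0332
grip_force: 60.7
```

>>> arm_command(plan=[[0,0,0,0,0,0.03,0],[0,0,0,0,0,0.03,0],[0,0,0,0,0,0,0]])

```text
clock: 15.28
tcp_pos: [0.4889, 0.0888, 0.3019]
ee_rot: [0.3, -0.05, 0.952, 0.016]
wrist_force: [0.3, 0.6, -1.8]
grip_width: 0.0335
grip_force: 60.7
```

```bash
python3 st.py
```

```text
15.275 gap d mm 24.035695576980043 lat mm [-0.20122262  0.10120369] tool force [0.73 0.53 1.72] rot err [ 0.006 -0.004 -0.005] 0.0047
```

>>> arm_command(plan=[[0,0,0,0,0,0.03,0],[0,0,0,0,0,0.02,0],[0,0,0,0,0,0,0]])

```text
clock: 15.65
tcp_pos: [0.49, 0.0889, 0.3002]
ee_rot: [0.3, -0.05, 0.952, 0.016]
wrist_force: [-0.4, -0.2, -1.3]
grip_width: 0.0335
grip_force: 60.7
```

>>> arm_command(plan=[[0,0,0,0,0,0.03,0],[0,0,0,0,0,0.02,0],[0,0,0,0,0,0,0]])

```text
clock: 16.02
tcp_pos: [0.4912, 0.089, 0.2986]
ee_rot: [0.3, -0.05, 0.952, 0.016]
wrist_force: [-0.7, -0.7, -3.0]
grip_width: 0.0334
grip_force: 60.7
```

>>> arm_command(plan=[[0,0,0,0,0,0.03,0],[0,0,0,0,0,0.02,0],[0,0,0,0,0,0,0]])

```text
clock: 16.4
tcp_pos: [0.4923, 0.0891, 0.2969]
ee_rot: [0.3, -0.05, 0.952, 0.016]
wrist_force: [-0.5, -0.2, -2.5]
grip_width: 0.0333
grip_force: 60.7
```

>>> arm_command(plan=[[0,0,0,0,0,0.025,0],[0,0,0,0,0,0.015,0],[0,0,0,0,0,0,0]])

```text
clock: 16.77
tcp_pos: [0.4932, 0.0892, 0.2956]
ee_rot: [0.3, -0.05, 0.952, 0.016]
wrist_force: [0.1, 0.3, -1.8]
grip_width: 0.0335
grip_force: 60.7
```

>>> arm_command(plan=[[0,0,0,0,0,0.02,0],[0,0,0,0,0,0.02,0],[0,0,0,0,0,0,0]])

```text
clock: 17.15
tcp_pos: [0.4942, 0.0893, 0.2943]
ee_rot: [0.3, -0.05, 0.952, 0.016]
wrist_force: [-0.3, -0.0, -2.7]
grip_width: 0.0333
grip_force: 60.7
```

>>> arm_command(plan=[[0,0,0,0,0,0.02,0],[0,0,0,0,0,0.015,0],[0,0,0,0,0,0,0]])

```text
clock: 17.52
tcp_pos: [0.4949, 0.0894, 0.2932]
ee_rot: [0.3, -0.05, 0.952, 0.016]
wrist_force: [0.4, -0.2, -1.9]
grip_width: 0.0337
grip_force: 60.7
```

>>> arm_command(plan=[[0,0,0,0,0,0.02,0],[0,0,0,0,0,0.015,0],[0,0,0,0,0,0,0]])

```text
clock: 17.9
tcp_pos: [0.4958, 0.0895, 0.2921]
ee_rot: [0.3, -0.05, 0.952, 0.016]
wrist_force: [-0.9, 0.5, -1.6]
grip_width: 0.0332
grip_force: 60.6
```

```bash
python3 st.py
```

```text
17.9 gap d mm 12.070029715488484 lat mm [-0.12049634  0.0704271 ] tool force [1.59 0.57 0.86] rot err [ 0.006 -0.003 -0.004] 0.0027
```

>>> arm_command(plan=[[0,0,0,0,0,0.015,0],[0,0,0,0,0,0.01,0],[0,0,0,0,0,0,0]])

```text
clock: 18.27
tcp_pos: [0.4963, 0.0896, 0.2913]
ee_rot: [0.3, -0.05, 0.952, 0.016]
wrist_force: [-2.6, -0.5, 1.3]
grip_width: 0.0333
grip_force: 61.0
```

>>> arm_command(plan=[[0,0,0,0,0,0.015,0],[0,0,0,0,0,0.01,0],[0,0,0,0,0,0,0]])

```text
clock: 18.65
tcp_pos: [0.4969, 0.0897, 0.2906]
ee_rot: [0.3, -0.05, 0.952, 0.016]
wrist_force: [-6.6, -0.3, 4.5]
grip_width: 0.0331
grip_force: 61.5
```

>>> arm_command(plan=[[0,0,0,0,0,-0.02,0],[0,0,0,0,0,0,0],[0,0,0,0,0,0,0]])

```text
clock: 19.02
tcp_pos: [0.4964, 0.0896, 0.2911]
ee_rot: [0.3, -0.05, 0.952, 0.016]
wrist_force: [-4.0, 0.5, 1.7]
grip_width: 0.0337
grip_force: 61.5
```

```bash
python3 st.py; python3 - <<'E'
from h import *
A,s=cur();print(A[:3,:3].T@s["torque"])
p=capture("wrist");save(p,"w5.png")
L=np.array([.6435,.1054,.08]);Lb=scan(L,.1057,0)
for a,b in [(0,0),(-22,-40),(-22,40)]: print(proj(p,L-Lb[:3,0]*a/1e3+Lb[:3,1]*b/1e3).round(1))
E
```

```text
19.025 gap d mm 10.878663344842998 lat mm [-0.14091616  0.07592907] tool force [ 2.23  0.93 -3.65] rot err [ 0.005 -0.003 -0.004] 0.0016
[-0.0039301   1.11158176  0.06907518]
[317.9 211.2]
[259.6 181.3]
[376.2 181.2]
```

View pics/w5.png

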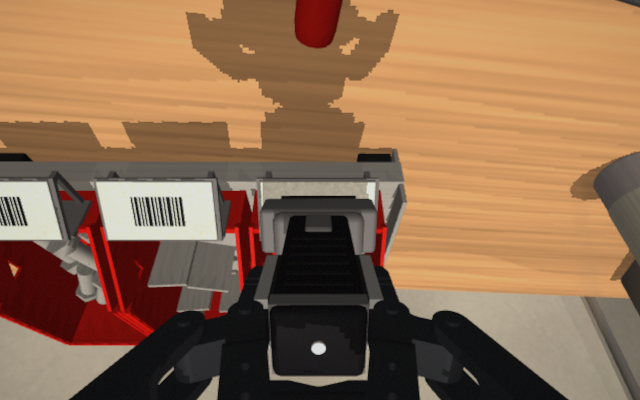

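The mouth is in contact at about 5 N. The label is centred at column 318.5, with its lower edge at row 181 as predicted. One quick check of the reader's centring across the slope, from the head edge.

```bash
python3 - <<'E'
from h import *
p=capture("wrist");A,s=cur();g=np.array(p["pixels"]).max(2)
def P(x,y,z): return proj(p,(A@np.r_[x,y,z,1])[:3]).round(1)
for n,x,y,z in [("shoulder near",.015,0,.2469),("headtop near",.015,0,.2129),("headtop corner",.015,.036,.2129),("headtop corner",.015,-.036,.2129),("handle top near",.015,.0,.1269),("handle top far",-.015,0,.1269),("hc",.015,.017,.1269)]: print(n,P(x,y,z))
print("col285",[(r,int(g[r,285])) for r in range(176,260,2)])
print("col300",[(r,int(g[r,300])) for r in range(290,400,2)])
E
```

```text
shoulder near [317.8 195.7]
headtop near [317.7 214.2]
headtop corner [381.  214.2]
headtop corner [254.4 214.2]
handle top near [317.6 308.2]
handle top far [317.6 378.7]
hc [369.  308.1]
col285 [(176, 98), (178, 66), (180, 88), (182, 142), (184, 165), (186, 168), (188, 173), (190, 168), (192, 163), (194, 170), (196, 40), (198, 30), (200, 47), (202, 47), (204, 48), (206, 47), (208, 51), (210, 68), (212, 50), (214, 61), (216, 67), (218, 74), (220, 78), (222, 84), (224, 89), (226, 88), (228, 89), (230, 89), (232, 85), (234, 110), (236, 98), (238, 72), (240, 25), (242, 12), (244, 11), (246, 8), (248, 9), (250, 10), (252, 9), (254, 11), (256, 10), (258, 8)]
col300 [(290, 10), (292, 9), (294, 36), (296, 47), (298, 48), (300, 47), (302, 47), (304, 48), (306, 12), (308, 12), (310, 14), (312, 16), (314, 17), (316, 20), (318, 21), (320, 21), (322, 21), (324, 22), (326, 21), (328, 27), (330, 34), (332, 33), (334, 33), (336, 34), (338, 32), (340, 33), (342, 32), (344, 32), (346, 32), (348, 31), (350, 30), (352, 31), (354, 30), (356, 29), (358, 30), (360, 29), (362, 29), (364, 28), (366, 28), (368, 28), (370, 26), (372, 28), (374, 23), (376, 127), (378, 166), (380, 166), (382, 137), (384, 17), (386, 17), (388, 18), (390, 16), (392, 15), (394, 15), (396, 17), (398, 18)]
```

Head edge at row 195.5 matches the prediction of 195.7, so the reader is centred. Holding.

>>> arm_command(plan=[[0,0,0,0,0,0,0],[0,0,0,0,0,0,0],[0,0,0,0,0,0,0],[0,0,0,0,0,0,0],[0,0,0,0,0,0,0],[0,0,0,0,0,0,0],[0,0,0,0,0,0,0],[0,0,0,0,0,0,0],[0,0,0,0,0,0,0],[0,0,0,0,0,0,0],[0,0,0,0,0,0,0],[0,0,0,0,0,0,0],[0,0,0,0,0,0,0],[0,0,0,0,0,0,0],[0,0,0,0,0,0,0],[0,0,0,0,0,0,0]])

```text
clock: 21.12
tcp_pos: [0.4964, 0.0896, 0.2911]
ee_rot: [0.3, -0.05, 0.952, 0.016]
wrist_force: [-3.9, 0.1, 2.5]
grip_width: 0.0333
grip_force: 61.5
```

```bash
python3 st.py
```

```text
21.125 gap d mm 10.882951817771879 lat mm [-0.15618855  0.08428902] tool force [ 1.72  0.48 -4.23] rot err [ 0.005 -0.004 -0.004] 0.0016
```

```bash
python3 - <<'E'
from h import *
A,s=cur();B=A@T(np.eye(3),[0,0,-.08]);H=T(quat([0.0005,0.066,0.998,0]/np.linalg.norm([.0005,.066,.998])),[.4692,.3144,.3916])
print(B[:3,3],seg(B,H,13).round(3))
E
```

```text
[0.45081139 0.08472355 0.35666033] [ 0.07   0.583  0.221 -0.053  0.444 -0.048]
```

>>> arm_command(plan=[[0,0,0,0,0,-0.1,0],[0,0,0,0,0,-0.3,0],[0,0,0,0,0,-0.4,0],[0,0,0,0,0,-0.4,0],[0,0,0,0,0,-0.4,0],[0,0,0,0,0,-0.4,0],[0,0,0,0,0,0,0]])

```text
clock: 22.0
tcp_pos: [0.4507, 0.0848, 0.3575]
ee_rot: [0.301, -0.05, 0.952, 0.016]
wrist_force: [0.6, 0.5, -2.2]
grip_width: 0.0336
grip_force: 60.9
```

>>> arm_command(plan=[[0.07,0.58,0.22,-0.05,0.44,-0.05,0],[0.07,0.58,0.22,-0.05,0.44,-0.05,0],[0.07,0.58,0.22,-0.05,0.44,-0.05,0],[0.07,0.58,0.22,-0.05,0.44,-0.05,0],[0.07,0.58,0.22,-0.05,0.44,-0.05,0],[0.07,0.58,0.22,-0.05,0.44,-0.05,0],[0.07,0.58,0.22,-0.05,0.44,-0.05,0],[0.07,0.58,0.22,-0.05,0.44,-0.05,0],[0.07,0.58,0.22,-0.05,0.44,-0.05,0],[0.07,0.58,0.22,-0.05,0.44,-0.05,0],[0.07,0.58,0.22,-0.05,0.44,-0.05,0],[0.07,0.58,0.22,-0.05,0.44,-0.05,0],[0.07,0.58,0.22,-0.05,0.44,-0.05,0],[0,0,0,0,0,0,0],[0,0,0,0,0,0,0],[0,0,0,0,0,0,0]])

```text
clock: 24.0
tcp_pos: [0.4675, 0.3114, 0.3919]
ee_rot: [0.003, 0.066, 0.998, -0.0]
wrist_force: [-0.4, -0.1, -1.8]
grip_width: 0.0331
grip_force: 61.0
```

```bash
cat > hm.py <<'E'
from h import *
q=np.array([0.0,0.0662,0.9978,0]);H=T(quat(q/np.linalg.norm(q)),[.4692,.3144,.2909])
A,s=cur();print(s["clock"],A[:3,3],seg(A,H,1).round(3))
E
python3 hm.py
```

```text
24.0 [0.46752453 0.3113982  0.39189762] [ 0.     0.067  0.013 -0.018  0.08   2.525]
```

>>> arm_command(plan=[[0,0.067,0.013,0,0.08,0.1,0],[0,0,0,0,0,0.3,0],[0,0,0,0,0,0.2,0],[0,0,0,0,0,0,0],[0,0,0,0,0,0,0],[0,0,0,0,0,0,0]])

```text
clock: 24.75
tcp_pos: [0.4679, 0.3154, 0.3684]
ee_rot: [-0.0, 0.066, 0.998, 0.0]
wrist_force: [0.5, -0.8, -3.2]
grip_width: 0.0337
grip_force: 61.0
```

```bash
python3 hm.py
```

```text
24.75 [0.4679259  0.31541888 0.36835204] [ 0.009 -0.007  0.009 -0.036 -0.023  1.936]
```

>>> arm_command(plan=[[0,0,0,-0.035,-0.02,0.1,0],[0,0,0,0,0,0.25,0],[0,0,0,0,0,0.25,0],[0,0,0,0,0,0.25,0],[0,0,0,0,0,0.25,0],[0,0,0,0,0,0.25,0],[0,0,0,0,0,0.2,0],[0,0,0,0,0,0.2,0],[0,0,0,0,0,0.05,0],[0,0,0,0,0,0,0],[0,0,0,0,0,0,0]])

```text
clock: 26.12
tcp_pos: [0.4692, 0.3145, 0.2964]
ee_rot: [-0.0, 0.066, 0.998, 0.0]
wrist_force: [0.6, 0.5, -3.1]
grip_width: 0.0331
grip_force: 61.0
```

```bash
python3 hm.py
```

```text
26.125 [0.4691795  0.3144777  0.29638802] [ 0.009 -0.006  0.009 -0.001 -0.002  0.137]
```

>>> arm_command(plan=[[0,0,0,0,0,0.05,0],[0,0,0,0,0,0.05,0],[0,0,0,0,0,0.025,0],[0,0,0,0,0,0,0]])

```text
clock: 26.62
tcp_pos: [0.4691, 0.3144, 0.291]
ee_rot: [-0.0, 0.066, 0.998, 0.0]
wrist_force: [-0.2, -0.2, -1.9]
grip_width: 0.0336
grip_force: 61.2
```

>>> arm_command(plan=[[0,0,0,0,0,0.015,0],[0,0,0,0,0,0,0]])

```text
clock: 26.88
tcp_pos: [0.4691, 0.3144, 0.2909]
ee_rot: [-0.0, 0.066, 0.998, 0.0]
wrist_force: [-1.9, -1.5, 4.6]
grip_width: 0.0332
grip_force: 61.9
```

Seated (ledge contact at home height). Releasing and backing off upward.

>>> arm_command(plan=[[0,0,0,0,0,0,0.6],[0,0,0,0,0,0,0.8],[0,0,0,0,0,0,1],[0,0,0,0,0,0,1],[0,0,0,0,0,0,1],[0,0,0,0,0,0,1],[0,0,0,0,0,-0.1,1],[0,0,0,0,0,-0.4,1],[0,0,0,0,0,-0.5,1],[0,0,0,0,0,-0.6,1],[0,0,0,0,0,-0.6,1],[0,0,0,0,0,-0.6,1],[0,0,0,0,0,-0.4,1],[0,0,0,0,0,0,1],[0,0,0,0,0,0,1],[0,0,0,0,0,0,1]])

```text
clock: 28.88
tcp_pos: [0.4691, 0.3141, 0.4175]
ee_rot: [-0.001, 0.066, 0.998, -0.0]
wrist_force: [0.2, 0.1, -0.6]
grip_width: 0.0856
grip_force: 0.0
```

```bash
python3 - <<'E'
from h import *
p=capture("wrist");save(p,"w6.png");print(proj(p,[.4699,.3142,.164]))
t=capture("top");print(cv2.absdiff(np.array(t["pixels"])[215:270,200:265],cv2.imread("pics/top0.png")[215:270,200:265,::-1]).max())
E
```

```text
[318.46919254 214.34712401]
122
```

View pics/w6.png

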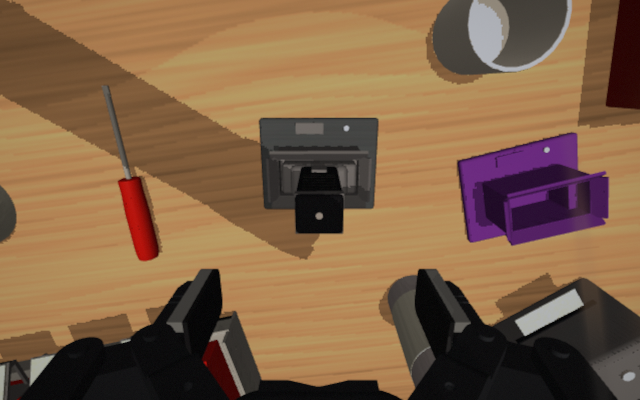

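The reader stands upright in the grey stand with its top at (319,214), as predicted for fully home, and the gripper is clear. Handing the job in.

```bash
python3 -c "
from plant import *
print(sign_off())"
```

```text
the job is handed in; nothing more can be done
None
```

I pressed the reader centred on the ball-bearing bin's label at about 5–6 N and held it still for about 2 s. It is back in its stand, upright and fully home, and the job was handed in at about 29 s; no verdict was returned.

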